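Cap the sample bottle and hold it up in the tongs

TASK

Screw the cap of the white sample bottle clockwise until it is fully tight while the bottle stands in the cold block. Then pick up the steel tongs from their rest, close their tips on the bottle and lift it, upright, out of the block to at least 8 cm above where it stood, without touching the bottle with the gripper while it is up. Finish while holding it there in the tongs; leave the steel pots and the two small vials alone.

Things in the scene. Friction and masses are not known exactly. Their poses are not given: they have to be found in the camera images.
- bottle_mid (a point): White plastic sample bottle, body 34 mm (x) by 26 mm (y) by 52 mm tall, about 65 g with cap; the point is on its upright axis, 37 mm above its underside. z up. It stands loose in a 14 mm deep well of the cold block, 1 mm play all round, so the point starts 63 mm above the table, 23 mm above the block's top. The tongs close on the two faces across y, 26 mm apart.
- bottle: The same bottle, origin at the centre of its underside (26 mm above the table at the start), same axes. Carries the cap; its top with the cap is 80 mm above its underside.
- cap_bar (a point): The bottle's grey screw cap: a disc 25 mm across, 6 mm thick, with an upright finger bar across it, 24 mm long (this point's x, turning with the cap), 10 mm wide (y), 18 mm tall. The point is the bar's centre, 9 mm above the disc's top, 97 mm above the table at the start. Pinch the bar across its 10 mm with the fingertips just above the disc.
- cap (a joint): Turn of the cap on the bottle, rad: 0 = fully tight against its stop, with the bar parallel to the bottle's long side (x); grows anticlockwise seen from above as it is unscrewed, at most 1.3. Starts about 0.6 to 1.15 open. The cap does not rise or come off. Turning takes about 0.04 N m; it stays where it is left.
- block: Aluminium cold block fixed on the table, 110 mm (x) by 80 mm (y), 40 mm tall, origin at the centre of its underside; -x side towards the robot. The bottle's well is 20 mm from the centre towards -x, bottle and block axes parallel; two small vials stand in wells at x = +35, y = +22 and -22 mm and end 58 mm above the table.
- tongs_grip (a point): Where to grip the steel spring tongs that lie level on their rest: midway between the arms, at half the arms' 18 mm height, 45 mm above the table at the start; x points to the tips, z up. Pinch across y, from above. Untouched, the arms measure 55 mm over their outer faces here; closed on the bottle, 40 mm. Squeezed part-way, to about 49 mm, the tongs can be carried with the tips some 43 mm apart.
- tongs_tips (a point): Middle of the gap between the tongs' flat tip pads (28 mm long, 18 mm tall), 89 mm ahead of the grip point along x, at half height. Untouched, the pads are about 55 mm apart; they come together twice as fast as the arms at the grip point. Moves with the tongs; same axes.
- tongs: The tongs as a whole, 116 g, balanced within 5 mm of the grip point; origin 9 mm below that point. At the grip the arms have flat plates 46 mm long, 26 mm tall. Round spring hinge (radius 19 mm) 101 mm behind the grip point (-x); the tips end 103 mm ahead. The spring pushes the arms open: at the grip point about 9 N on each arm when open, 12 N when closed on the bottle.
- tongs_left: The tongs' arm on the +y side; origin at its hinge, 95 mm behind and 12 mm to the side of the grip point; turns about z.
- tongs_right: The tongs' arm on the -y side, hinged likewise; both arms always turn equally.
- rest: White plastic tongs rest, fixed on the table, origin at the centre of its underside, below the tongs' grip point at the start to within 4 mm: a 6 mm base plate and two cross bars at x = -70 and +60 mm, 14 mm thick, 110 mm wide (y), 36 mm tall, with 12 mm lips on their ends. Between the bars the arms are free for a gripper from above.
- pot_large: Bystander: lidded steel pot, 64 mm across, 45 mm tall; origin under its centre.
- pot_small: Bystander: lidded steel pot, 52 mm across, 36 mm tall; origin under its centre.
- vial0: Bystander: small glass vial in the block, 18 mm across, 32 mm tall; origin under its centre.
- vial1: Bystander: the other such vial.
Not all that is in view belongs to the job. What is meant by the bottle is not blue, and is the larger of those in its own colour.

How it is judged:
By the outcome, as a careful person would: the job done as asked, in the order asked, and still so for the second after the job is handed in, while the arm keeps its last pose, push and grip.
It also fails if it takes over 48 s, if anything falls off the work surface, if the arm or the gripper's body presses on something with over 40 N, if the wrist force passes 120 N, or if a joint passes its speed limit or range.

ROBOT

A 7-joint arm with a two-finger parallel gripper is mounted at the origin on the work surface. World frame = base frame: x ahead of the robot, y to its left, z up, the work surface at z = 0. Lengths are in m, angles in rad, forces in N, time in s.
With the tool pointing down it reaches from about 0.425 to 0.925 m from the base axis. Payload 6.8 kg.
Tool frame: the origin (TCP) lies on the centre line of the jaws, within the pads' length; the fingertips stand 8 mm ahead of it and the grasp point (between the pads) lies 11 mm behind it (r.finger_overhang is the distance from the TCP to the fingertips, in m); x points along the fingers, z is the direction in which the jaws open and shut, and the axes are right-handed (so a half turn about x gives the same grasp; the last joint's range is limited). The gripper opens to 85 mm and grips with 20 to 120 N. Pads are 22 mm wide; open, the fingers measure 114 mm over their backs; the gripper's body (76 mm by 85 mm) begins 54 mm behind the grasp point. The pads swing forward as they close: fully open they stand 13 mm farther back than shut.
Start: joints at [-1.212, 0.477, 0.022, 1.555, -0.011, 1.109, -0.083], TCP at [0.304, 0.603, 0.239] pointing down, gripper open.
Joint ranges: [-2.96, 2.96], [-0.34, 2.1], [-1.41, 1.46], [0.24, 2.44], [-1.37, 4.51], [0.17, 1.92], [-2.96, 2.96]. Speed limits (rad/s): [2.39, 2.39, 3.14, 3.14, 3.14, 3.14, 3.14].

INTERFACE

Orientations are given as a rotation vector (axis times angle).
In Python, from bench import r gives the robot as it stands. The module is installed in compiled form; this text tells all that it offers.
- The arm moves only by the tool play_rows, never from a script. Its argument "plan" is a list of rows, each a list of 5 numbers: the opening, from -1 (shut) to 1 (fully open), then the shift along the world's x, y, z in m, then the turn about the world's z in rad. A call has 1 to 10 rows; each row is the pose to reach, as a shift and turn from the pose commanded when the call began; what a row does not reach only later rows make up. A row lasts 1/10 s, in which the tool goes at most 50 mm and 8.59 degrees, less where a joint would pass 70% of its speed; a pose out of reach is approached as far as the arm can. A call with a gripper value outside its range is refused whole. The fingers move at their own pace and stop on an object; "force" is the grip in N (left out, the last holds). Time passes only in rows, so rows that repeat a pose let the fingers close. It gives the time, the measured TCP pose, the force and the opening at its end, in the units of the state.
- r.get_obs(): the state, without advancing time (a new reading comes with each control period).
- r.grab_frame(name): name is "scene" or "top"; returns a dict with "pixels" (480x640x3 uint8, blue, green, red), "z_map" (480x640 float32, m along the optical axis (not along the pixel's ray), 0 where there is no reading), "vfov" (degrees; the focal length in pixels is half the picture's height over the tangent of half this angle, whatever the lens; pixels are square), "cx", "cy" (the principal point, pixels), "D" ([k1, k2, p1, p2, k3] as OpenCV has them; the pictures are not rectified), "R" (3x3) and "t" (3): a world point X has camera coordinates R X + t. Camera axes: x right, y down, z forward; pixel columns grow to the right and rows downward; lengths in m; the calibration is good to about 2 mm. A picture is of the moment at which its call begins.
- r.hand_in(): hands the job in, once; it reports no verdict.
Trained networks look in a picture, given as the dict that the camera call returned (one of the last four; its "shot" number tells which), for a name from the list of things; names that differ only in an ending like _2 or _b are one class to them, and where a whole thing is asked for, a point or a joint stands for the part that bears it (a point fixed in the world has none). Each returns a list of dicts, best first, with "conf" (0 to 1); they miss things now and then, are a little off and sometimes report something else, mostly with a low value. They report only what shows in the picture. A call takes as long as a camera call. They do not tell look-alikes from the thing itself.
- r.outline_of(picture, label): "mask" (480x640 bool, what is visible of it) and "bbox" ([left, top, right, bottom] as shares, 0 to 1, of the picture: columns of its width, rows of its height, round what is visible of it).
- r.pinpoint(picture, label): "position" ([column, row] as shares, 0 to 1, of the picture: columns of its width, rows of its height: a listed point, or the origin of a listed thing).
The state is a dict: "clock": time; "joints": joint angles; "qvel": joint speeds; "tau": joint torques, N m; "tcp_pos": TCP position; "orientation": TCP orientation; "contact_force": force on the tool from outside, world axes, zero at the start; "moment": the same for the moment, N m; "grip_width": finger opening in m.
Only numpy, scipy, OpenCV 4.12 (cv2) and the standard library are available. Lean on these libraries where they do the work, as an engineer would, in place of code of your own. Each camera call takes 0.05 s, during which the arm holds its last target.

## Working session

There is one attempt and no reset: what is moved stays moved. The work goes in short steps, Python scripts to look and compute and a tool call to move; the robot and the scene stay as the last step left them, time stands still between calls to the robot, and variables do not carry over. Pictures are saved under pics/ and viewed, and the job is handed in when it is done.

Besides the shell and the picture viewer there is one more tool, called as a command line: name --pt "numbers of a row" for each row, then --argument value for the rest. play_rows: Moves the arm, as the interface text tells. Its arguments: {"type":"object","properties":{"plan":{"type":"array","items":{"type":"array","items":{"type":"number"}}},"force":{"type":"number"}},"required":["plan"]}

```bash
mkdir -p pics; python3 - <<'E'
from bench import r
import cv2,numpy as np
o=r.get_obs(); print({k:np.round(v,3) for k,v in o.items()})
for n in("scene","top"):
    p=r.grab_frame(n); cv2.imwrite(f"pics/{n}0.png",p["pixels"]); print(n,p["shot"],p["vfov"],p["cx"],p["cy"],p["D"],p["R"],p["t"],-np.array(p["R"]).T@p["t"])
    np.savez(f"{n}0.npz",**p)
    for l in("bottle","bottle_mid","cap_bar","tongs_grip","tongs_tips","block","rest","pot_large","pot_small","vial0"):
        print(l,[(np.round(np.array(d["position"])*[640,480],1).tolist(),round(d["conf"],2)) for d in r.pinpoint(p,l)][:4])
print(r.finger_overhang)
E
```

```text
{'clock': np.float64(0.0), 'joints': array([-1.212,  0.478,  0.022,  1.556, -0.012,  1.109, -0.083]), 'qvel': array([ 0.002,  0.001,  0.001, -0.001, -0.001,  0.001,  0.   ]), 'tau': array([-1.0000e-03, -5.9645e+01,  1.6080e+00, -2.8119e+01,  1.2000e-02,
        1.0000e-02,  0.0000e+00]), 'tcp_pos': array([0.304, 0.602, 0.238]), 'orientation': array([-0.86 ,  1.396,  0.858]), 'contact_force': array([-0.673,  0.039, -0.647]), 'moment': array([-0.002, -0.046,  0.041]), 'grip_width': np.float64(0.085)}
scene 1 48.81055264256808 319.9203199162586 241.7727180815243 [0.00757709 0.         0.         0.         0.        ] [[-0.29042465  0.95689701  0.00128138]
 [ 0.76794083  0.23387369 -0.59629689]
 [-0.57089439 -0.17219529 -0.80276297]] [ 0.16618788 -0.41347581  1.18586555] [1.042794   0.14187689 0.70520166]
bottle [([394.5, 210.8], 0.81), ([485.6, 320.9], 0.78), ([418.9, 263.5], 0.59)]
bottle_mid [([423.5, 249.0], 0.94), ([412.1, 278.6], 0.6), ([493.7, 314.5], 0.56), ([397.5, 197.8], 0.56)]
cap_bar [([428.5, 238.4], 0.74), ([498.5, 300.8], 0.69), ([396.9, 183.5], 0.69)]
tongs_grip [([428.
[... 388 characters left out ...]
01 -1.53357695e-02]
 [-9.87618010e-01  1.64768302e-03 -1.56869218e-01]
 [ 1.56875993e-01  1.52663150e-02 -9.87500310e-01]] [0.02815636 0.60990419 0.65997838] [0.49879599 0.01707268 0.74783585]
bottle [([272.9, 344.3], 0.98), ([176.9, 246.4], 0.9), ([233.9, 276.5], 0.62), ([473.3, 263.9], 0.23)]
bottle_mid [([234.4, 275.5], 0.98), ([273.2, 348.7], 0.8), ([171.3, 242.0], 0.55)]
cap_bar [([272.6, 349.8], 0.78), ([229.0, 274.3], 0.56)]
tongs_grip [([469.0, 261.2], 0.96)]
tongs_tips []
block [([240.4, 265.8], 0.6)]
rest [([459.9, 270.3], 0.72)]
pot_large [([330.4, 148.1], 0.94), ([337.7, 339.0], 0.57)]
pot_small [([341.9, 342.3], 0.83), ([228.7, 271.3], 0.67)]
vial0 [([257.9, 246.7], 0.65)]
0.008
```

View pics/scene0.png

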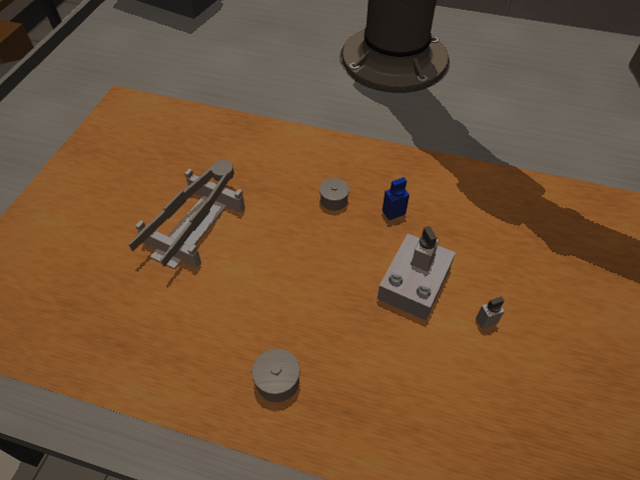

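View pics/top0.png

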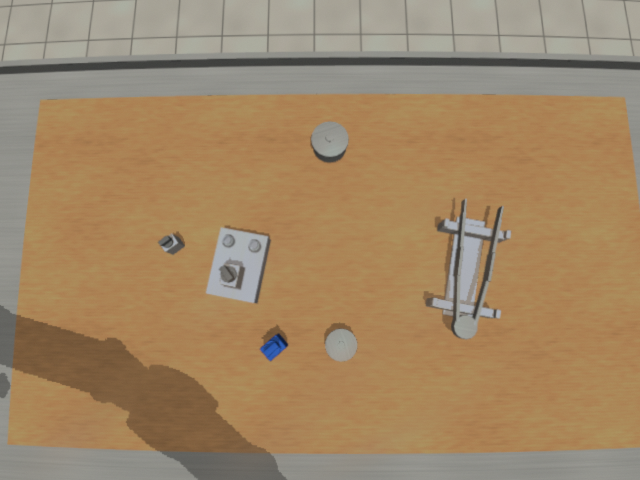

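Candidates for the bottle: white in the block (top 231,275; scene 425,250), small white one (top 170,243; scene 490,315) and blue one (top 273,347; scene 396,200). By the description, the bottle is the larger white one, standing in the block. I'll check that in a crop and measure.

```bash
cat > h.py <<'E'
import numpy as np,cv2
def K(p):
    f=240/np.tan(np.radians(p["vfov"])/2); return np.array([[f,0,p["cx"]],[0,f,p["cy"]],[0,0,1.]])
def rays(p,uv):
    n=cv2.undistortPoints(np.asarray(uv,float).reshape(-1,1,2),K(p),np.array(p["D"])).reshape(-1,2)
    return np.c_[n,np.ones(len(n))]
def cloud(p):
    uv=np.stack(np.meshgrid(np.arange(640),np.arange(480)),-1).reshape(-1,2)
    z=np.asarray(p["z_map"]).reshape(-1,1)
    X=(rays(p,uv)*z-p["t"])@np.asarray(p["R"]); X[z[:,0]==0]=np.nan
    return X.reshape(480,640,3)
def atz(p,uv,z):
    R=np.asarray(p["R"]); d=rays(p,uv)@R; c=-R.T@p["t"]
    return c+d*((z-c[2])/d[:,2])[:,None]
def proj(p,X):
    R=np.asarray(p["R"]); return cv2.projectPoints(np.asarray(X,float).reshape(-1,1,3),cv2.Rodrigues(R)[0],np.array(p["t"],float),K(p),np.array(p["D"]))[0].reshape(-1,2)
E
python3 - <<'E'
from h import *
P={n:dict(np.load(f"{n}0.npz")) for n in("scene","top")}
for n,p in P.items():
    C=cloud(p); 
    print(n,"table z",np.nanmedian(C[200:300,300:400,2]) if n=="top" else np.nanmedian(C[280:330,200:300,2]))
    # regional
    tc={"top":(235,265),"scene":(417,275)}[n]
    w=C[tc[1]-60:tc[1]+60,tc[0]-60:tc[0]+60].reshape(-1,3)
    b=w[(abs(w[:,2]-.04)<.004)]
    rect=cv2.minAreaRect(b[:,:2].astype(np.float32)); print("block",len(b),rect, b[:,2].mean())
    cen=np.array(rect[0])
    cp=w[(w[:,2]>.094)&(np.linalg.norm(w[:,:2]-cen,axis=1)<.07)]
    print("bar",len(cp),cp.mean(0),cp[:,2].max(),cv2.minAreaRect(cp[:,:2].astype(np.float32)))
    w=C.reshape(-1,3); tc=atz(p,[{"top":(470,265),"scene":(190,220)}[n]],.045)[0]
    t=w[(np.linalg.norm(w[:,:2]-tc[:2],axis=1)<.16)&(w[:,2]>.05)&(w[:,2]<.08)]
    print("tongs",len(t),t.min(0),t.max(0))
    np.save(f"t_{n}.npy",t)
    crop=p["pixels"]
s=P["scene"]["pixels"][160:350,350:530]; t=P["top"]["pixels"][190:380,140:320]
cv2.imwrite("pics/crop1.png",np.hstack([cv2.resize(s[:180],(400,400),interpolation=2),cv2.resize(t[:180],(400,400),interpolation=2)]))
s=P["scene"]["pixels"][145:275,120:250]; t=P["top"]["pixels"][190:350,400:560]
cv2.imwrite("pics/crop2.png",np.hstack([cv2.resize(s,(400,400),interpolation=2),cv2.resize(t,(400,400),interpolation=2)]))
E
```

```text
scene table z 0.0009934338365224491
block 2502 ((0.5743315815925598, 0.15423698723316193), (0.08024656772613525, 0.11299435049295425), 79.1092758178711) 0.040190541005397186
bar 160 [0.55706772 0.15806766 0.10323758] 0.10881483390938285 ((0.5550743341445923, 0.1581544578075409), (0.025966830551624298, 0.010806149803102016), 35.42936325073242)
tongs 1213 [ 0.45678884 -0.27789362  0.05002056] [ 0.68135673 -0.15816918  0.0601822 ]
top table z 0.0001743332797200725
block 2592 ((0.5820157527923584, 0.1890314817428589), (0.15002906322479248, 0.1102239117026329), 78.80076599121094) 0.03926119430795797
bar 116 [0.55528371 0.15736383 0.10430142] 0.10766331847182911 ((0.5551562905311584, 0.1575261652469635), (0.02383020520210266, 0.009730363264679909), 33.47831726074219)
tongs 1353 [ 0.45791499 -0.27818044  0.05002608] [ 0.67938394 -0.18712356  0.06063184]
```

View pics/crop1.png

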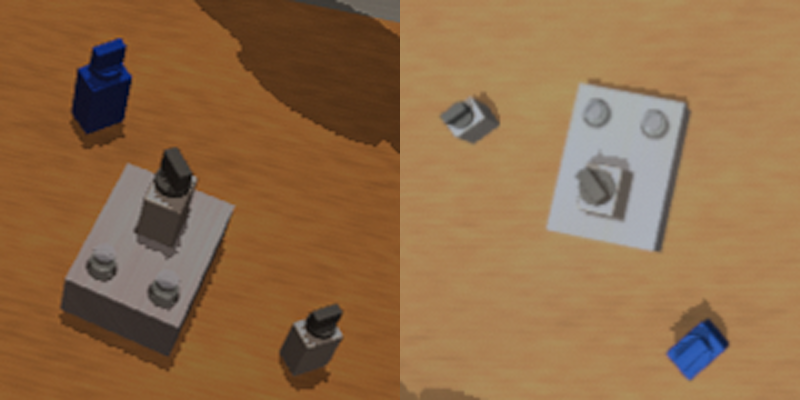

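View pics/crop2.png

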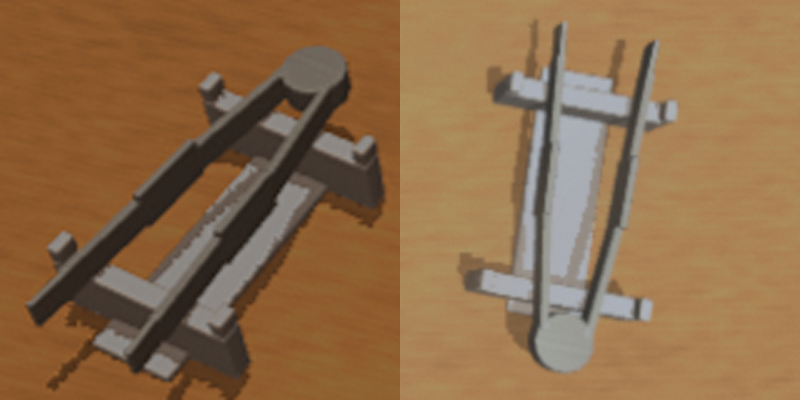

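The crop shows the choice is right: the larger white bottle with the grey cap stands in the block. The white one beside the block is smaller. Next I fit the tongs and check clearances.

```bash
python3 - <<'E'
from h import *
from bench import r
from scipy.spatial.transform import Rotation as Rn
from scipy.optimize import least_squares
o=r.get_obs(); M=Rn.from_rotvec(o["orientation"]).as_matrix(); print("tool x",M[:,0].round(4),"jaw z",M[:,2].round(4),"jaw ang",np.degrees(np.arctan2(M[1,2],M[0,2])))
for n in("scene","top"):
    p=dict(np.load(f"{n}0.npz")); C=cloud(p).reshape(-1,3)
    t=np.load(f"t_{n}.npy"); 
    h=t[(t[:,2]>.05)]
    # coarse: axis
    yaw=np.radians(-7.5)
    c=np.array([.57,-.225])
    # symmetric fit: split arms, fit lines in tongs frame
    for it in range(6):
        e=np.array([np.cos(yaw),np.sin(yaw)]);g=np.array([-e[1],e[0]])
        u=(h[:,:2]-c)@e; v=(h[:,:2]-c)@g
        # centerline: mean of left and right at bins
        xs=[];ms=[];ws=[]
        for a in np.arange(-.07,.10,.01):
            k=(u>a)&(u<a+.01); L=v[k&(v>0)];R_=v[k&(v<0)]
            if len(L)>2 and len(R_)>2:
                xs.append(a+.005); ms.append((np.percentile(L,95)+np.percentile(R_,5))/2); ws.append(np.percentile(L,95)-np.percentile(R_,5))
        s,b=np.polyfit(xs,ms,1); yaw+=np.arctan(s); c=c+g*b
    e=np.array([np.cos(yaw),np.sin(yaw)]);g=np.array([-e[1],e[0]])
    u=(h[:,:2]-c)@e; v=(h[:,:2]-c)@g
    print(n,"yaw",np.degrees(yaw),"u range",u.min(),u.max(),"width/bin",np.round(np.c_[xs,ws],3).tolist())
    hi=h[:,2]>.0565; print("plate u",np.percentile(u[hi],[1,5,50,95,99]), hi.sum())
    off=((u.min()+.120)+(u.max()-.103))/2
    print("grip from ends",u.min()+.120,u.max()-.103, c+e*(u.min()+.120), c+e*(u.max()-.103))
    dk=u<-.09; 
    def f(q): return np.linalg.norm(np.c_[u[dk],v[dk]]-q,axis=1)
    # obstacles
    for nm,px in {"blue":(273,347) if n=="top" else (396,200),"pots":(341,342) if n=="top" else (334,190)}.items():
        q=atz(p,[px],.03)[0]; m=C[(np.linalg.norm(C[:,:2]-q[:2],axis=1)<.045)&(C[:,2]>.008)]
        print(nm,m.min(0).round(3),m.max(0).round(3))
E
```

```text
tool x [-0.  0. -1.] jaw z [0.45  0.893 0.   ] jaw ang 63.255973729715805
scene yaw -11.518827777270616 u range -0.11484340512330603 0.1070983681893217 width/bin [[-0.065, 0.039], [-0.055, 0.045], [-0.045, 0.044], [-0.035, 0.048], [-0.025, 0.05], [-0.015, 0.053], [-0.005, 0.055], [0.005, 0.055], [0.015, 0.055], [0.025, 0.056], [0.035, 0.058], [0.045, 0.059], [0.055, 0.063], [0.065, 0.063], [0.075, 0.063], [0.085, 0.063], [0.095, 0.064]]
plate u [-0.02964954 -0.01670172  0.0046336   0.02580094  0.06919236] 136
grip from ends 0.005156594876693968 0.004098368189321702 [ 0.57506578 -0.22602361] [ 0.57402887 -0.22581229]
blue [0.434 0.072 0.008] [0.465 0.113 0.083]
pots [ 0.42  -0.039  0.008] [0.474 0.012 0.039]
top yaw -11.627383927970063 u range -0.11429980982882215 0.10623882938886436 width/bin [[-0.065, 0.04], [-0.055, 0.042], [-0.045, 0.045], [-0.035, 0.048], [-0.025, 0.05], [-0.015, 0.053], [-0.005, 0.054], [0.005, 0.055], [0.015, 0.055], [0.025, 0.056], [0.035, 0.058], [0.045, 0.059], [0.055, 0.06], [0.065, 0.062], [0.075, 0.062], [0.085, 0.063], [0.095, 0.064]]
plate u [-0.03443278 -0.01692761  0.00197053  0.02388344  0.02597866] 140
grip from ends 0.0057001901711778435 0.00323882938886437 [ 0.57561023 -0.22608614] [ 0.57319938 -0.22559006]
blue [0.425 0.073 0.01 ] [0.464 0.113 0.082]
pots [ 0.421 -0.038  0.026] [0.473 0.012 0.038]
```

play_rows --pt "-0.2 0.04 -0.045 0 0.15" --pt "-0.2 0.075 -0.09 0 0.3" --pt "-0.2 0.1 -0.135 -0.01 0.45" --pt "-0.2 0.125 -0.18 -0.02 0.6" --pt "-0.2 0.15 -0.225 -0.03 0.75" --pt "-0.2 0.175 -0.27 -0.04 0.9" --pt "-0.2 0.2 -0.315 -0.05 1.05" --pt "-0.2 0.225 -0.36 -0.06 1.068" --pt "-0.2 0.251 -0.4 -0.06 1.068" --pt "-0.2 0.251 -0.445 -0.06 1.068" --force 25

```text
clock: 2.1
tcp_pos: [0.5515, 0.1789, 0.1799]
orientation: [-1.637, 0.861, 1.636]
contact_force: [0.5, 0.1, 0.1]
grip_width: 0.034
```

play_rows --pt "-0.2 0 0 0 0" --pt "-0.2 0 0 0 0" --pt "-0.2 0 0 0 0"

```text
clock: 2.4
tcp_pos: [0.5494, 0.1819, 0.1803]
orientation: [-1.637, 0.86, 1.638]
contact_force: [-0.0, -0.7, -0.1]
grip_width: 0.0341
```

```bash
cat > look.py <<'E'
import sys
from h import *
from bench import r
from scipy.spatial.transform import Rotation as Rn
def look(tag,boxes,size=400):
    ims=[];P={}
    for n,b in boxes.items():
        p=r.grab_frame(n); P[n]=p; x,y,w=b
        ims.append(cv2.resize(p["pixels"][y:y+w,x:x+w],(size,size),interpolation=cv2.INTER_CUBIC))
    cv2.imwrite(f"pics/{tag}.png",np.hstack(ims)); 
    o=r.get_obs(); M=Rn.from_rotvec(o["orientation"]).as_matrix()
    print("t",o["clock"].round(2),"tcp",o["tcp_pos"].round(4),"jaw",np.degrees(np.arctan2(M[1,2],M[0,2])).round(2),"w",o["grip_width"].round(4),"F",o["contact_force"].round(1),"M",o["moment"].round(3),"down",M[:,0].round(4))
    return P,o,M
E
python3 - <<'E'
from look import *
P,o,M=look("c1",{"scene":(330,130,180),"top":(140,190,180)})
E
```

```text
Traceback (most recent call last):
  File "look.py", line 12, in look
    print("t",o["clock"].round(2),"tcp",o["tcp_pos"].round(4),"jaw",np.degrees(np.arctan2(M[1,2],M[0,2])).round(2),"w",o["grip_width"].round(4),"F",o["contact_force"].round(1),"M",o["moment"].round(3),"down",M[:,0].round(4))
              ^^^^^^^^^^^^^^^^
AttributeError: 'float' object has no attribute 'round'
```

View pics/c1.png

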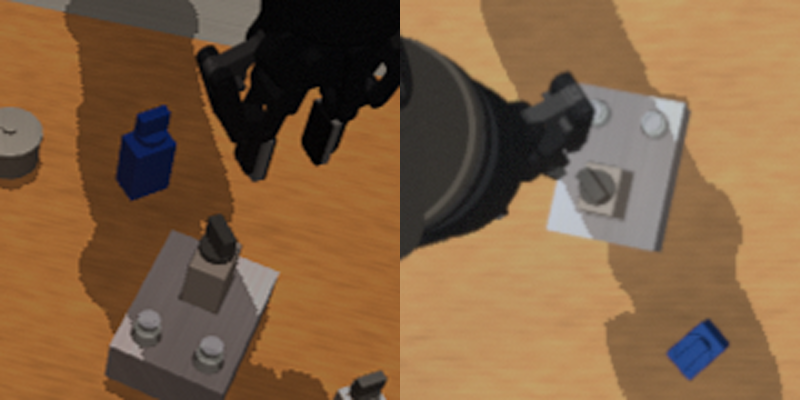

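```bash
sed -i 's/o\["clock"\].round(2)/round(float(o["clock"]),2)/; s/o\["grip_width"\].round(4)/round(float(o["grip_width"]),4)/; s/np.degrees(np.arctan2(M\[1,2\],M\[0,2\])).round(2)/round(float(np.degrees(np.arctan2(M[1,2],M[0,2]))),2)/; s/"F",o/"F",o/' look.py; python3 - <<'E'
from look import *
look("x",{})if 0 else None
o=r.get_obs(); M=Rn.from_rotvec(o["orientation"]).as_matrix(); print(o["tcp_pos"],np.degrees(np.arctan2(M[1,2],M[0,2])),M[:,0])
E
```

```text
[0.54914269 0.18245483 0.18021586] 124.61677264745302 [-7.60336311e-06  8.50728740e-04 -9.99999638e-01]
```

play_rows --pt "-0.2 0.0057 -0.0239 -0.02 0" --pt "-0.2 0.0057 -0.0239 -0.055 0" --pt "-0.2 0.0057 -0.0239 -0.055 0" --pt "-0.2 0.0057 -0.0239 -0.055 0"

```text
clock: 2.9
tcp_pos: [0.5547, 0.158, 0.1252]
orientation: [-1.637, 0.861, 1.64]
contact_force: [0.6, 0.0, -0.0]
grip_width: 0.0338
```

```bash
python3 - <<'E'
from look import *
P,o,M=look("c2",{"scene":(370,180,120),"top":(170,215,120)})
for n,p in P.items():
    C=cloud(p).reshape(-1,3); m=C[(np.linalg.norm(C[:,:2]-[.5551,.158],axis=1)<.045)&(C[:,2]>.11)&(C[:,2]<.15)]
    print(n,len(m),m.min(0).round(4),m.max(0).round(4)); np.save(f"m_{n}.npy",m)
E
```

```text
t 3.0 tcp [0.5561 0.1582 0.1266] jaw 124.55 w 0.0341 F [-0.  -0.5  1. ] M [0.024 0.003 0.008] down [ 0.002   0.0013 -1.    ]
scene 392 [0.5368 0.1287 0.1179] [0.5802 0.1867 0.1499]
top 33 [0.5581 0.1297 0.1209] [0.5719 0.1386 0.1497]
```

View pics/c2.png

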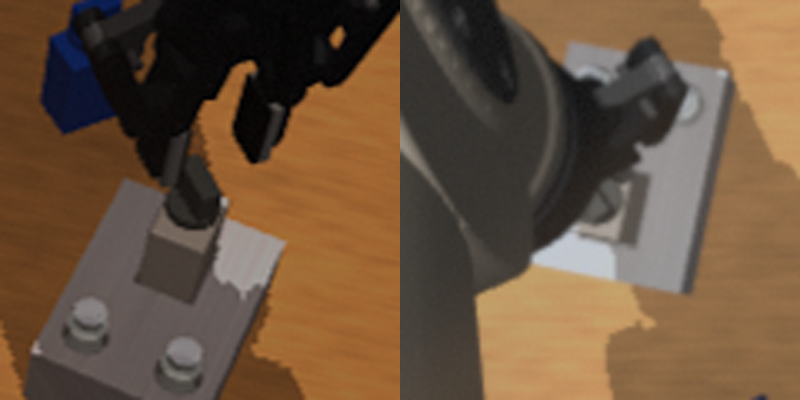

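play_rows --pt "-0.2 0 0 -0.015 0" --pt "-0.2 0 0 -0.0255 0" --pt "-0.2 0 0 -0.0255 0" --pt "-0.5 0 0 -0.0255 0" --pt "-0.6 0 0 -0.0255 0" --pt "-0.65 0 0 -0.0255 0" --pt "-0.68 0 0 -0.0255 0" --force 20

```text
clock: 3.7
tcp_pos: [0.5556, 0.1567, 0.1]
orientation: [-1.637, 0.862, 1.636]
contact_force: [-0.6, 1.0, 0.4]
grip_width: 0.0138
```

```bash
python3 - <<'E'
from look import *
P,o,M=look("c3",{"scene":(370,180,120),"top":(170,215,120)})
E
```

```text
t 3.8 tcp [0.5555 0.1567 0.0999] jaw 124.45 w 0.0134 F [-1.   0.  -0.2] M [ 0.001  0.053 -0.002] down [ 4.e-04  3.e-04 -1.e+00]
```

View pics/c3.png

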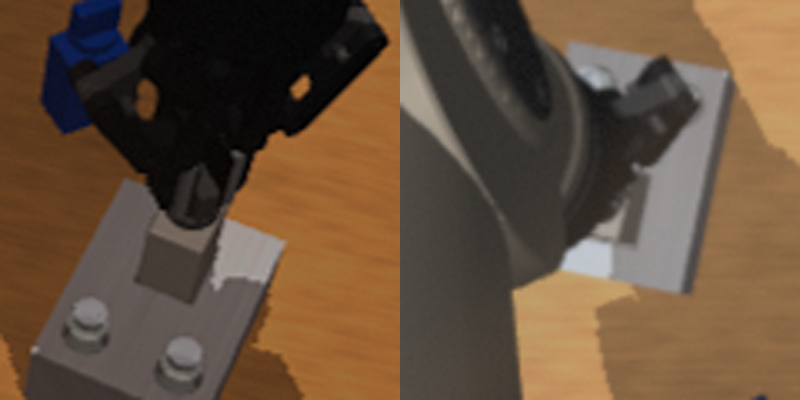

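Both fingers straddle the bar (scene crop 195,190) with no side load. I'll close.

play_rows --pt "-0.8 0 0 0 0" --pt "-0.85 0 0 0 0" --pt "-0.85 0 0 0 0" --force 25

```text
clock: 4.1
tcp_pos: [0.5552, 0.1569, 0.0997]
orientation: [-1.637, 0.862, 1.637]
contact_force: [-2.0, 1.6, 1.8]
grip_width: 0.0096
```

play_rows --pt "-0.9 0 0 0 -0.1" --pt "-0.9 0 0 0 -0.2" --pt "-0.9 0 0 0 -0.3" --pt "-0.9 0 0 0 -0.3"

```text
clock: 4.5
tcp_pos: [0.5551, 0.1568, 0.0996]
orientation: [-1.427, 1.052, 1.427]
contact_force: [-1.3, 0.9, 1.1]
grip_width: 0.0096
```

```bash
python3 - <<'E'
from look import *
P,o,M=look("c4",{"scene":(370,180,120)})
E
```

```text
t 4.55 tcp [0.5552 0.1567 0.0996] jaw 107.39 w 0.0095 F [-1.4  2.   1.2] M [ 0.27   0.447 -0.039] down [-3.e-04 -2.e-04 -1.e+00]
```

View pics/c4.png

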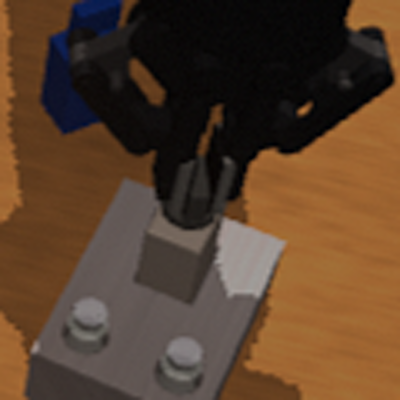

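Mz = −0.04 N m matches the cap friction, so the cap is turning. Continuing.

play_rows --pt "-0.9 0 0 0 -0.1" --pt "-0.9 0 0 0 -0.2" --pt "-0.9 0 0 0 -0.3" --pt "-0.9 0 0 0 -0.4" --pt "-0.9 0 0 0 -0.44" --pt "-0.9 0 0 0 -0.44"

```text
clock: 5.15
tcp_pos: [0.555, 0.1566, 0.0995]
orientation: [-1.108, 1.271, 1.108]
contact_force: [-2.7, 1.0, 1.3]
grip_width: 0.0092
```

```bash
python3 - <<'E'
from look import *
P,o,M=look("c5",{})if 0 else (0,r.get_obs(),0)
print(o["moment"],o["contact_force"],o["orientation"],o["tcp_pos"])
E
```

```text
[0.19838134 0.68309172 0.01337174] [-2.68345104  1.04638545  1.34912964] [-1.10788049  1.27132001  1.10840764] [0.55502844 0.15661757 0.09954763]
```

play_rows --pt "-0.9 0 0 0 -0.05" --pt "-0.9 0 0 0 -0.08" --pt "-0.9 0 0 0 -0.08"

```text
clock: 5.45
tcp_pos: [0.555, 0.1567, 0.0996]
orientation: [-1.047, 1.305, 1.048]
contact_force: [-3.3, 1.1, 2.8]
grip_width: 0.0093
```

```bash
python3 - <<'E'
from look import *
o=r.get_obs(); M=Rn.from_rotvec(o["orientation"]).as_matrix(); print(np.degrees(np.arctan2(M[1,2],M[0,2])))
print(o["moment"],o["contact_force"],o["orientation"],o["tcp_pos"])
E
```

```text
77.55092423757414
[0.32522206 0.80316264 0.01645474] [-3.29514912  1.06312423  2.80883322] [-1.0473844   1.30465447  1.04807784] [0.55504599 0.15665353 0.09956094]
```

play_rows --pt "-0.9 0 0 0 -0.04" --pt "-0.9 0 0 0 -0.06" --pt "-0.9 0 0 0 -0.06"

```text
clock: 5.75
tcp_pos: [0.5549, 0.1569, 0.0996]
orientation: [-1.003, 1.328, 1.003]
contact_force: [-5.2, 1.9, 5.3]
grip_width: 0.0092
```

```bash
cat > st.py <<'E'
from look import *
o=r.get_obs(); M=Rn.from_rotvec(o["orientation"]).as_matrix(); print("jaw",np.degrees(np.arctan2(M[1,2],M[0,2])),"M",o["moment"].round(3),"F",o["contact_force"].round(2),"tcp",o["tcp_pos"].round(4),"w",o["grip_width"],"t",o["clock"],"tau7",o["tau"][4:])
E
python3 st.py
```

```text
jaw 74.13932469324675 M [0.543 1.199 0.23 ] F [-5.17  1.91  5.26] tcp [0.5549 0.1569 0.0996] w 0.00921816888755547 t 5.75 tau7 [ 0.58538798 -1.39006007 -0.47757195]
```

play_rows --pt "-0.9 0 0 0 -0.04" --pt "-0.9 0 0 0 -0.06" --pt "-0.9 0 0 0 -0.06"

```text
clock: 6.05
tcp_pos: [0.5548, 0.1569, 0.0996]
orientation: [-0.959, 1.35, 0.959]
contact_force: [-4.7, 1.0, 4.9]
grip_width: 0.0098
```

```bash
python3 st.py; python3 - <<'E'
from look import *
P,o,M=look("c6",{"scene":(370,180,120)})
E
```

```text
jaw 70.78211969740033 M [0.473 1.242 0.829] F [-4.72  0.96  4.94] tcp [0.5548 0.1569 0.0996] w 0.009798803678698429 t 6.05 tau7 [ 0.14851071 -1.5151972  -0.94044864]
t 6.1 tcp [0.5548 0.1569 0.0996] jaw 70.81 w 0.0095 F [-5.6  1.6  4.9] M [0.443 1.305 0.736] down [-9.e-04 -3.e-04 -1.e+00]
```

View pics/c6.png

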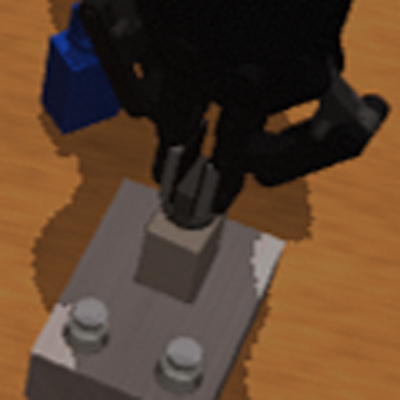

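The stop is clear: Mz jumped from about 0.02 to 0.8 N m. I'll release without turning back, then go up.

play_rows --pt "-0.6 0 0 0 0" --pt "-0.2 0 0 0 0" --pt "-0.2 0 0 0 0" --pt "-0.2 0 0 0.03 0" --pt "-0.2 0 0 0.07 0" --pt "0 0 -0.04 0.1 0" --pt "0 0 -0.08 0.1 0.0" --pt "0.3 0 -0.12 0.1 0" --pt "0.5 0 -0.16 0.1 0" --pt "1 0 -0.2 0.1 0.0"

```text
clock: 7.1
tcp_pos: [0.5554, -0.0455, 0.1998]
orientation: [-0.956, 1.35, 0.955]
contact_force: [0.6, -0.3, 0.4]
grip_width: 0.0767
```

```bash
python3 st.py; python3 - <<'E'
from look import *
P,o,M=look("c7",{"scene":(330,180,150),"top":(160,210,120)})
yaw=-10.9
for n,p in P.items():
    np.savez(f"{n}7.npz",**p)
    C=cloud(p).reshape(-1,3); 
    near=np.linalg.norm(C[:,:2]-[.555,.158],axis=1)
    cp=C[(near<.03)&(C[:,2]>.094)&(C[:,2]<.112)]; print(n,"bar",len(cp),cp.mean(0).round(4),cv2.minAreaRect(cp[:,:2].astype(np.float32)))
    bd=C[(near<.03)&(C[:,2]>.046)&(C[:,2]<.08)]; print("body",len(bd),cv2.minAreaRect(bd[:,:2].astype(np.float32)))
    b=C[(np.linalg.norm(C[:,:2]-[.5743,.1542],axis=1)<.075)&(abs(C[:,2]-.04)<.003)]; print("block",len(b),cv2.minAreaRect(b[:,:2].astype(np.float32)))
E
```

```text
jaw 70.5673027787579 M [ 0.001 -0.058  0.038] F [ 0.61 -0.33  0.37] tcp [ 0.5554 -0.0455  0.1998] w 0.0767126465564482 t 7.1 tau7 [ 0.11984927  0.12379537 -1.05721939]
t 7.2 tcp [ 0.555  -0.0513  0.2   ] jaw 70.01 w 0.0855 F [-0.5 -0.1  0.5] M [ 0.017 -0.014  0.015] down [ 0.001  -0.0035 -1.    ]
scene bar 140 [0.5575 0.1581 0.1038] ((0.5545401573181152, 0.15818171203136444), (0.010278891772031784, 0.026444898918271065), 75.93070983886719)
body 390 ((0.5559428334236145, 0.15787744522094727), (0.026429245248436928, 0.03478585556149483), 75.95398712158203)
block 2405 ((0.5741671323776245, 0.1542930006980896), (0.08021567016839981, 0.11318161338567734), 79.0737075805664)
top bar 119 [0.555  0.1572 0.104 ] ((0.5553433299064636, 0.15800830721855164), (0.009875842370092869, 0.023470254614949226), 79.90804290771484)
body 232 ((0.5554503798484802, 0.15773239731788635), (0.0244748555123806, 0.03405195102095604), 75.8161849975586)
block 2494 ((0.575332760810852, 0.15449482202529907), (0.07946201413869858, 0.11068347841501236), 79.07935333251953)
```

View pics/c7.png

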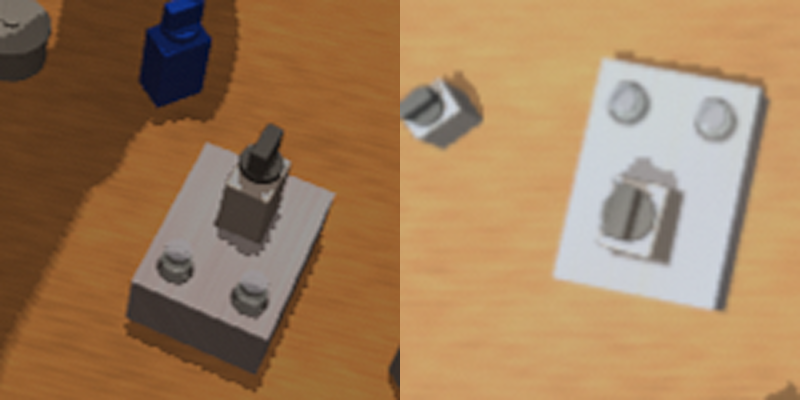

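The bar (−14°) now lines up with the bottle body (−14°), so the cap is tight. On to the tongs.

play_rows --pt "1 0.005 -0.045 0 0.05" --pt "1 0.01 -0.09 0 0.1" --pt "1 0.0195 -0.135 -0.01 0.147" --pt "1 0.0195 -0.175 -0.03 0.147" --pt "1 0.0195 -0.175 -0.06 0.147" --pt "1 0.0195 -0.175 -0.07 0.147" --pt "1 0.0195 -0.175 -0.07 0.147"

```text
clock: 7.9
tcp_pos: [0.574, -0.217, 0.1279]
orientation: [-1.065, 1.295, 1.071]
contact_force: [0.1, 0.7, -0.2]
grip_width: 0.0854
```

```bash
python3 - <<'E'
from look import *
P,o,M=look("d1",{"scene":(110,130,150),"top":(390,180,180)})
E
```

```text
t 8.0 tcp [ 0.5758 -0.2171  0.1303] jaw 79.13 w 0.0854 F [ 0.5 -0.2  0.7] M [ 0.002 -0.016 -0.   ] down [ 8.e-04  3.e-04 -1.e+00]
```

View pics/d1.png

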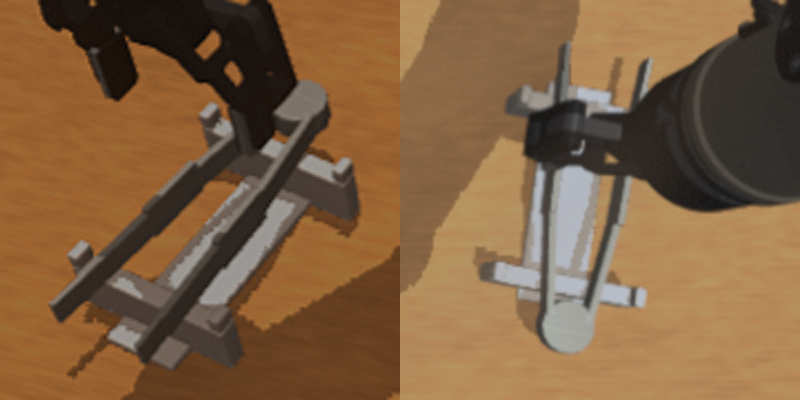

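play_rows --pt "1 -0.001 -0.009 -0.01 -0.012" --pt "1 -0.001 -0.009 -0.04 -0.012" --pt "1 -0.001 -0.009 -0.06 -0.012" --pt "1 -0.001 -0.009 -0.08 -0.012" --pt "1 -0.001 -0.009 -0.097 -0.012" --pt "1 -0.001 -0.009 -0.097 -0.012"

```text
clock: 8.6
tcp_pos: [0.5726, -0.227, 0.0307]
orientation: [-1.056, 1.301, 1.06]
contact_force: [-0.6, 0.4, 0.0]
grip_width: 0.0856
```

```bash
python3 - <<'E'
from look import *
P,o,M=look("d2",{"scene":(110,130,150),"top":(390,180,180)})
E
```

```text
t 8.7 tcp [ 0.5742 -0.2277  0.0329] jaw 78.32 w 0.0852 F [-0.2 -0.3 -0.2] M [-0.023 -0.034  0.007] down [ 4.e-04 -3.e-04 -1.e+00]
```

View pics/d2.png

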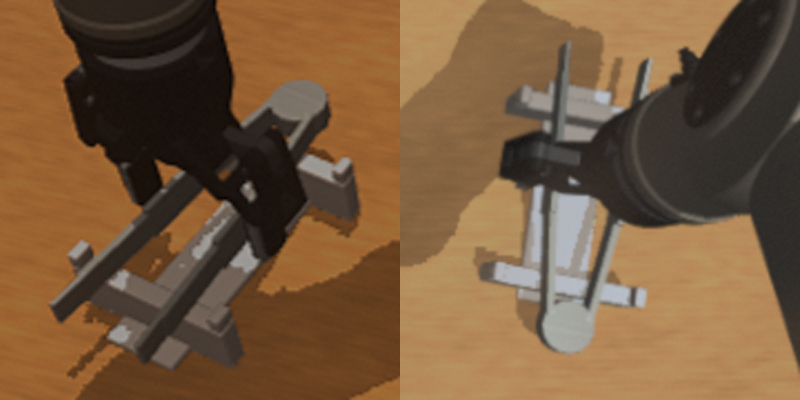

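Both fingers straddle the arms beside the plates. Close to about 49 mm.

play_rows --pt "0.6 0 0.001 0 0" --pt "0.4 0 0.001 0 0" --pt "0.3 0 0.001 0 0" --pt "0.2 0 0.001 0 0" --pt "0.15 0 0.001 0 0" --pt "0.15 0 0.001 0 0" --pt "0.15 0 0.001 0 0" --force 40

```text
clock: 9.4
tcp_pos: [0.5752, -0.2271, 0.0347]
orientation: [-1.059, 1.297, 1.055]
contact_force: [-2.1, 1.9, 9.7]
grip_width: 0.0494
```

```bash
python3 - <<'E'
from look import *
P,o,M=look("d3",{"scene":(110,130,150),"top":(390,180,180)})
E
```

```text
t 9.5 tcp [ 0.5752 -0.2271  0.0347] jaw 78.31 w 0.0493 F [-2.   0.5 10.3] M [ 0.147  0.42  -0.016] down [ 3.1e-03 -7.0e-04 -1.0e+00]
```

View pics/d3.png

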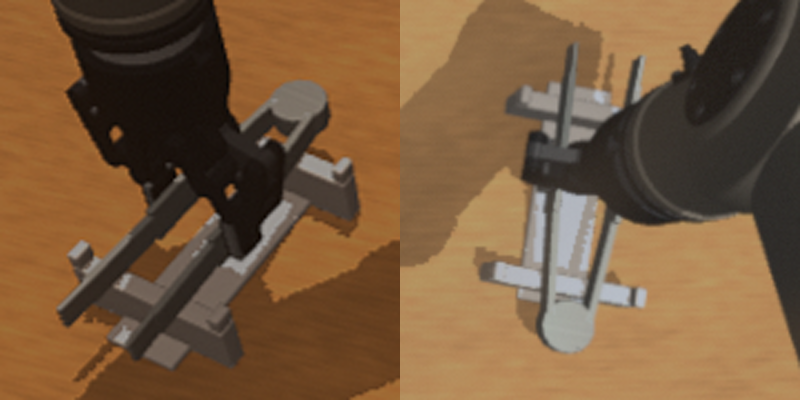

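play_rows --pt "0.15 0 0 0.005 0" --pt "0.15 0 0 0.015 0" --pt "0.15 0 0 0.03 0" --pt "0.15 0 0 0.05 0" --pt "0.15 0 0 0.075 0" --pt "0.15 0 0 0.1 0" --pt "0.15 0 0 0.12 0" --pt "0.15 0 0 0.12 0"

```text
clock: 10.3
tcp_pos: [0.5758, -0.2274, 0.1567]
orientation: [-1.061, 1.295, 1.052]
contact_force: [0.2, -0.5, -1.3]
grip_width: 0.0493
```

```bash
python3 - <<'E'
from look import *
P,o,M=look("d4",{"scene":(90,100,200),"top":(380,160,220)})
for n,p in P.items():
    C=cloud(p).reshape(-1,3); np.savez(f"{n}9.npz",**p)
    e=-M[:,2]; e=np.array([np.cos(np.radians(-11.6)),np.sin(np.radians(-11.6))]); g=np.array([-e[1],e[0]])
    d=C[:,:2]-o["tcp_pos"][:2]; u=d@e; v=d@g
    k=(C[:,2]>.12)&(C[:,2]<.2)&(abs(v)<.045)&(abs(u)<.14)
    for a,b in((-.13,-.09),(.03,.06),(.06,.09),(.09,.12)):
        s=k&(u>a)&(u<b)
        if s.sum()>3: print(n,a,b,s.sum(),"z top95",np.percentile(C[s,2],95).round(4),"v",np.percentile(v[s],[1,99]).round(4),"u",u[s].min().round(4),u[s].max().round(4))
    for l in("tongs_tips","tongs_grip"):
        print(l,[(np.round(np.array(q["position"])*[640,480],1).tolist(),round(q["conf"],2)) for q in r.pinpoint(p,l)][:4])
E
```

```text
t 10.4 tcp [ 0.5739 -0.2264  0.1532] jaw 78.33 w 0.0491 F [ 0.2  0.1 -2.3] M [ 0.011 -0.009 -0.063] down [ 0.001 -0.    -1.   ]
scene -0.13 -0.09 312 z top95 0.1762 v [-0.0171  0.019 ] u -0.1195 -0.0901
scene 0.03 0.06 459 z top95 0.1766 v [-0.0253  0.0268] u 0.0301 0.06
scene 0.06 0.09 465 z top95 0.1768 v [-0.0264  0.0275] u 0.0602 0.09
scene 0.09 0.12 228 z top95 0.1768 v [-0.0261  0.028 ] u 0.09 0.1047
tongs_tips [([130.9, 196.1], 0.67)]
tongs_grip [([168.4, 158.9], 0.7), ([192.5, 228.7], 0.42)]
top -0.13 -0.09 656 z top95 0.1746 v [-0.0166  0.0194] u -0.1191 -0.09
top 0.03 0.06 166 z top95 0.1746 v [0.0209 0.0271] u 0.0302 0.06
top 0.06 0.09 318 z top95 0.1744 v [-0.0264  0.0277] u 0.06 0.09
top 0.09 0.12 121 z top95 0.1742 v [-0.0256  0.0276] u 0.0905 0.1028
tongs_tips [([514.4, 191.6], 0.92)]
tongs_grip [([501.9, 254.3], 0.61), ([497.5, 326.3], 0.54), ([460.2, 266.9], 0.5), ([239.1, 271.1], 0.18)]
```

View pics/d4.png

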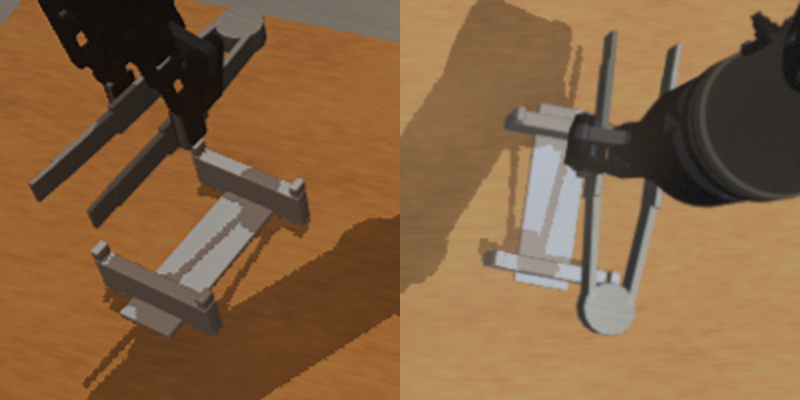

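Tongs are level in the gripper, pads about 43 mm apart, pose as expected. I'll carry them over to above the bottle.

play_rows --pt "0.15 -0.005 0.015 0.005 0" --pt "0.15 -0.015 0.045 0.01 -0.005" --pt "0.15 -0.023 0.08 0.01 -0.01" --pt "0.15 -0.032 0.115 0.01 -0.015" --pt "0.15 -0.04 0.15 0.01 -0.02" --pt "0.15 -0.05 0.185 0.01 -0.024" --pt "0.15 -0.06 0.22 0.01 -0.024" --pt "0.15 -0.07 0.255 0.01 -0.024" --pt "0.15 -0.08 0.285 0.01 -0.024" --pt "0.15 -0.085 0.305 0.01 -0.024"

```text
clock: 11.6
tcp_pos: [0.4869, 0.0818, 0.1624]
orientation: [-1.041, 1.308, 1.044]
contact_force: [-0.3, -0.2, -0.9]
grip_width: 0.0491
```

play_rows --pt "0.15 -0.005 0.02 0 0" --pt "0.15 -0.012 0.05 0 0" --pt "0.15 -0.018 0.08 0 0" --pt "0.15 -0.022 0.095 0 0" --pt "0.15 -0.022 0.099 0 0" --pt "0.15 -0.022 0.099 0 0" --pt "0.15 -0.022 0.099 0 0"

```text
clock: 12.3
tcp_pos: [0.4669, 0.1764, 0.1625]
orientation: [-1.039, 1.309, 1.039]
contact_force: [0.1, -0.3, -0.8]
grip_width: 0.0491
```

```bash
cat > tong.py <<'E'
from look import *
def meas(tag,boxes,yaw=-13):
    P,o,M=look(tag,boxes)
    e=np.array([np.cos(np.radians(yaw)),np.sin(np.radians(yaw))]); g=np.array([-e[1],e[0]]); zt=o["tcp_pos"][2]
    for n,p in P.items():
        C=cloud(p).reshape(-1,3); d=C[:,:2]-o["tcp_pos"][:2]; u=d@e; v=d@g
        k=(C[:,2]>zt-.01)&(C[:,2]<zt+.03)&(abs(v)<.045)&(abs(u)<.14)
        for a,b in((-.13,-.09),(.03,.06),(.06,.075),(.075,.12)):
            s=k&(u>a)&(u<b)
            if s.sum()>3: print(n,a,b,s.sum(),"ztop",np.percentile(C[s,2],95).round(4),"v",np.percentile(v[s],[1,99]).round(4),"u",u[s].min().round(4),u[s].max().round(4), "L in",np.percentile(v[s&(v>0)],2).round(4) if (s&(v>0)).sum() else None,"R in",np.percentile(v[s&(v<0)],98).round(4) if (s&(v<0)).sum() else None)
    return P,o,M,e,g
E
python3 - <<'E'
from tong import *
P,o,M,e,g=meas("e1",{"scene":(330,110,200),"top":(120,190,200)})
E
```

```text
t 12.4 tcp [0.467  0.1762 0.1626] jaw 76.83 w 0.0493 F [ 0.4 -1.  -0.4] M [ 0.016 -0.025 -0.012] down [-1.e-04 -5.e-04 -1.e+00]
scene 0.03 0.06 193 ztop 0.1831 v [-0.0255  0.0272] u 0.0303 0.0599 L in 0.0219 R in -0.0201
scene 0.06 0.075 104 ztop 0.1828 v [-0.0266  0.0278] u 0.06 0.0749 L in 0.0227 R in -0.0209
scene 0.075 0.12 220 ztop 0.1829 v [-0.0264  0.0276] u 0.0751 0.103 L in 0.0222 R in -0.0215
top -0.13 -0.09 654 ztop 0.1825 v [-0.018   0.0176] u -0.1201 -0.09 L in 0.0003 R in -0.0004
top 0.03 0.06 338 ztop 0.1821 v [-0.0263  0.0261] u 0.03 0.0599 L in 0.0204 R in -0.0207
top 0.06 0.075 165 ztop 0.1823 v [-0.0267  0.0262] u 0.0601 0.0749 L in 0.0211 R in -0.0215
top 0.075 0.12 261 ztop 0.1822 v [-0.0259  0.0264] u 0.0751 0.1022 L in 0.0216 R in -0.0216
```

View pics/e1.png

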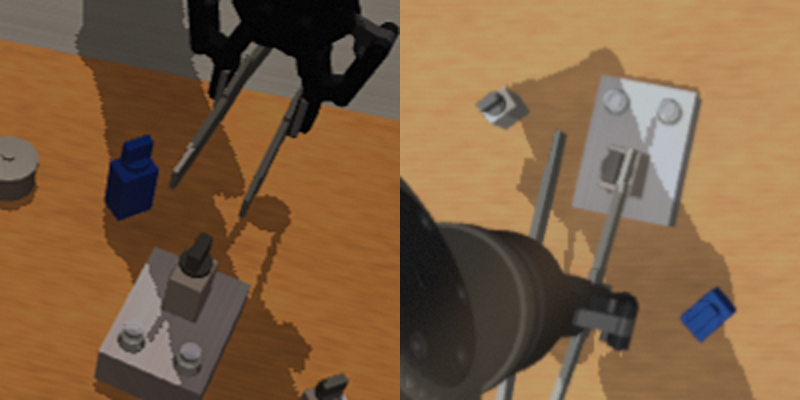

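play_rows --pt "0.15 0.002 0.0018 -0.01 0" --pt "0.15 0.002 0.0018 -0.03 0" --pt "0.15 0.002 0.0018 -0.045 0" --pt "0.15 0.002 0.0018 -0.055 0" --pt "0.15 0.002 0.0018 -0.055 0"

```text
clock: 12.9
tcp_pos: [0.468, 0.1785, 0.106]
orientation: [-1.039, 1.312, 1.04]
contact_force: [-0.4, -0.1, -0.3]
grip_width: 0.0493
```

```bash
python3 - <<'E'
from tong import *
P,o,M,e,g=meas("e2",{"scene":(350,150,130),"top":(160,200,130)})
E
```

```text
t 13.0 tcp [0.4691 0.1792 0.1076] jaw 76.92 w 0.0491 F [-0.1  0.3 -1.6] M [-0.008 -0.021 -0.   ] down [-1.e-04 -1.e-04 -1.e+00]
scene 0.03 0.06 172 ztop 0.1265 v [-0.0266  0.0257] u 0.0302 0.06 L in 0.0203 R in -0.0211
scene 0.06 0.075 84 ztop 0.1266 v [-0.0268  0.0257] u 0.0603 0.075 L in 0.0209 R in -0.022
scene 0.075 0.12 308 ztop 0.126 v [-0.027   0.0259] u 0.0751 0.1024 L in 0.0002 R in -0.0003
top -0.13 -0.09 464 ztop 0.127 v [-0.0191  0.0118] u -0.1192 -0.0902 L in 0.0003 R in -0.0005
top 0.03 0.06 267 ztop 0.1265 v [-0.0266  0.0255] u 0.0301 0.06 L in 0.0199 R in -0.0213
top 0.06 0.075 132 ztop 0.1268 v [-0.0259  0.0263] u 0.06 0.075 L in 0.0207 R in -0.0213
top 0.075 0.12 321 ztop 0.1262 v [-0.0261  0.0259] u 0.0752 0.102 L in 0.0004 R in -0.0003
```

View pics/e2.png

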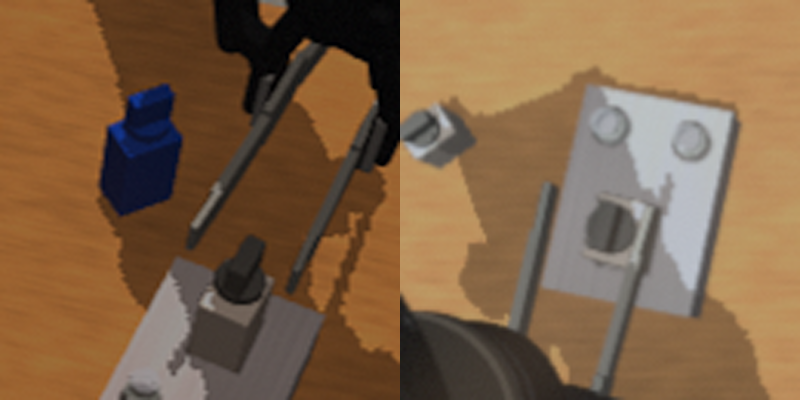

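Pads are on either side of the bottle's line (depth puts the tip centre within 1 mm in x and y). I'll descend, checking halfway.

play_rows --pt "0.15 0 -0.001 -0.01 0" --pt "0.15 0 -0.001 -0.022 0" --pt "0.15 0 -0.001 -0.03 0" --pt "0.15 0 -0.001 -0.03 0"

```text
clock: 13.4
tcp_pos: [0.4679, 0.1779, 0.0761]
orientation: [-1.04, 1.311, 1.041]
contact_force: [0.0, -0.2, -1.8]
grip_width: 0.0494
```

```bash
python3 - <<'E'
from tong import *
P,o,M,e,g=meas("e3",{"scene":(370,170,110),"top":(170,210,110)})
E
```

```text
t 13.5 tcp [0.4687 0.1783 0.0773] jaw 76.95 w 0.0489 F [ 1.2 -0.6 -1.6] M [-0.006  0.041  0.031] down [-6.e-04 -3.e-04 -1.e+00]
scene 0.03 0.06 159 ztop 0.0969 v [-0.026   0.0254] u 0.0301 0.0599 L in 0.02 R in -0.0209
scene 0.06 0.075 89 ztop 0.0968 v [-0.0264  0.0261] u 0.0603 0.075 L in 0.0095 R in -0.0213
scene 0.075 0.12 641 ztop 0.1063 v [-0.0263  0.0262] u 0.0752 0.1078 L in 0.0004 R in -0.0004
top -0.13 -0.09 360 ztop 0.097 v [-0.0192  0.0058] u -0.1212 -0.09 L in 0.0003 R in -0.0004
top 0.03 0.06 231 ztop 0.0966 v [-0.0262  0.0255] u 0.0302 0.06 L in 0.0198 R in -0.0209
top 0.06 0.075 154 ztop 0.0961 v [-0.0258  0.0258] u 0.0602 0.075 L in 0.0018 R in -0.0011
top 0.075 0.12 534 ztop 0.1058 v [-0.0259  0.0258] u 0.0751 0.1061 L in 0.0004 R in -0.0005
```

View pics/e3.png

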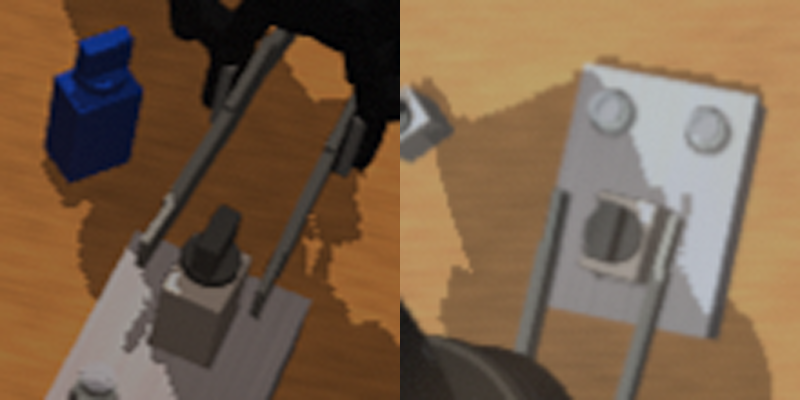

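play_rows --pt "0.15 0 0 -0.012 0" --pt "0.15 0 0 -0.025 0" --pt "0.15 0 0 -0.025 0" --pt "0.15 0 0 -0.025 0"

```text
clock: 13.9
tcp_pos: [0.4684, 0.1781, 0.0519]
orientation: [-1.04, 1.31, 1.04]
contact_force: [0.4, -0.2, -0.8]
grip_width: 0.0497
```

```bash
python3 - <<'E'
from tong import *
P,o,M,e,g=meas("e4",{"scene":(370,170,110),"top":(170,210,110)})
for n,p in P.items():
    C=cloud(p).reshape(-1,3); d=C[:,:2]-o["tcp_pos"][:2]; u=d@e; v=d@g
    k=(abs(u-.089)<.025)&(abs(v)<.018)&(C[:,2]>.095)&(C[:,2]<.115)
    print(n,"bar uv",u[k].mean(),v[k].mean(), cv2.minAreaRect(np.c_[u,v][k].astype(np.float32)))
E
```

```text
t 14.0 tcp [0.469  0.1784 0.0526] jaw 76.94 w 0.0494 F [ 0.4  0.1 -1. ] M [ 0.016 -0.039  0.001] down [ 1.e-04  1.e-04 -1.e+00]
scene 0.03 0.06 150 ztop 0.0725 v [-0.0257  0.0256] u 0.0301 0.0598 L in 0.0202 R in -0.0207
scene 0.06 0.075 88 ztop 0.0769 v [-0.0262  0.0309] u 0.06 0.0747 L in 0.0093 R in -0.0214
scene 0.075 0.12 583 ztop 0.0788 v [-0.0261  0.0265] u 0.0753 0.1113 L in 0.0004 R in -0.0005
top -0.13 -0.09 294 ztop 0.0727 v [-0.019   0.0045] u -0.1199 -0.0901 L in 0.0003 R in -0.0002
top 0.03 0.06 208 ztop 0.0722 v [-0.026   0.0255] u 0.0303 0.0598 L in 0.02 R in -0.0206
top 0.06 0.075 156 ztop 0.0773 v [-0.0256  0.0262] u 0.06 0.075 L in 0.0018 R in -0.0009
top 0.075 0.12 374 ztop 0.0783 v [-0.0259  0.0257] u 0.0751 0.1164 L in 0.0013 R in -0.0016
scene bar uv 0.09100589129693422 0.00018297346464381915 ((0.08898746967315674, -0.0002968008629977703), (0.010104566812515259, 0.024450145661830902), 88.98406982421875)
top bar uv 0.0884708290385095 -0.001146673714969984 ((0.08877798169851303, -0.0009538517333567142), (0.0098085543140769, 0.023364130407571793), 88.78340911865234)
```

View pics/e4.png

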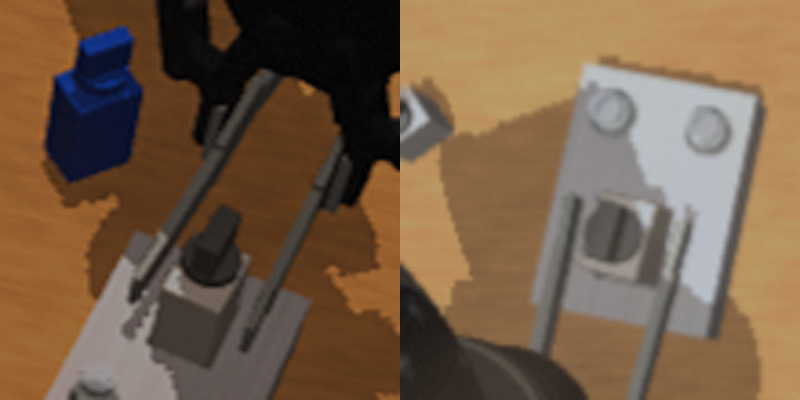

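play_rows --pt "0.1 0 -0.0005 0.001 0" --pt "0.05 0 -0.0005 0.001 0" --pt "0 0 -0.0005 0.001 0" --pt "-0.04 0 -0.0005 0.001 0" --pt "-0.08 0 -0.0005 0.001 0" --pt "-0.12 0 -0.0005 0.001 0" --pt "-0.2 0 -0.0005 0.001 0" --pt "-0.2 0 -0.0005 0.001 0" --force 60

```text
clock: 14.8
tcp_pos: [0.4688, 0.1779, 0.0536]
orientation: [-1.04, 1.308, 1.04]
contact_force: [-1.1, 0.4, 1.6]
grip_width: 0.0392
```

```bash
python3 - <<'E'
from tong import *
P,o,M,e,g=meas("e5",{"scene":(370,170,110),"top":(170,210,110)})
E
```

```text
t 14.9 tcp [0.4688 0.1779 0.0536] jaw 76.95 w 0.0387 F [-1.7  1.1  1.2] M [-0.085  0.112 -0.023] down [-1.e-04  1.e-04 -1.e+00]
scene 0.03 0.06 148 ztop 0.0733 v [-0.0187  0.019 ] u 0.0306 0.0595 L in 0.0138 R in -0.0134
scene 0.06 0.075 71 ztop 0.0778 v [-0.018   0.0187] u 0.0601 0.0747 L in 0.0104 R in -0.0132
scene 0.075 0.12 515 ztop 0.0793 v [-0.0167  0.018 ] u 0.0753 0.1066 L in 0.0005 R in -0.0004
top -0.13 -0.09 295 ztop 0.0717 v [-0.0185  0.004 ] u -0.1203 -0.09 L in 0.0 R in -0.0004
top 0.03 0.06 212 ztop 0.0722 v [-0.0194  0.0186] u 0.03 0.0598 L in 0.0134 R in -0.0142
top 0.06 0.075 142 ztop 0.0774 v [-0.0173  0.018 ] u 0.0601 0.075 L in 0.0021 R in -0.001
top 0.075 0.12 253 ztop 0.0783 v [-0.0168  0.0169] u 0.0751 0.1057 L in 0.0006 R in -0.0015
```

View pics/e5.png

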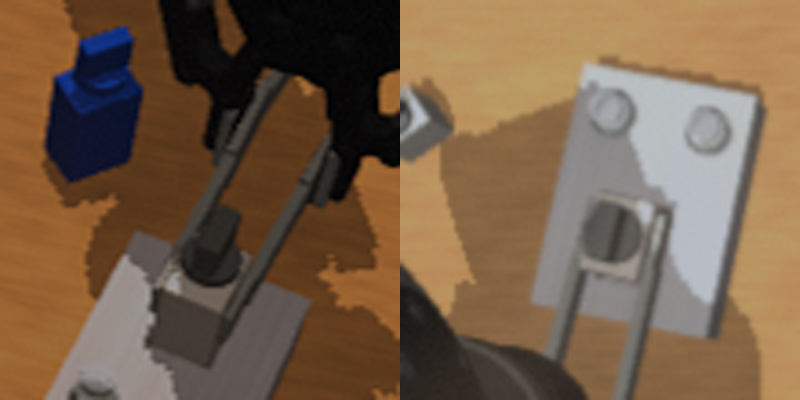

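The pads are closed flat on the bottle, grip width about 39 mm. I'll lift it slowly out of the well.

play_rows --pt "-0.2 0 0 0.003 0" --pt "-0.2 0 0 0.007 0" --pt "-0.2 0 0 0.012 0" --pt "-0.2 0 0 0.018 0" --pt "-0.2 0 0 0.025 0" --pt "-0.2 0 0 0.025 0"

```text
clock: 15.5
tcp_pos: [0.4696, 0.1782, 0.0797]
orientation: [-1.04, 1.306, 1.039]
contact_force: [0.4, 0.1, -2.5]
grip_width: 0.0389
```

```bash
python3 - <<'E'
from tong import *
P,o,M,e,g=meas("f1",{"scene":(350,150,130),"top":(160,200,130)})
E
```

```text
t 15.6 tcp [0.469  0.1779 0.0789] jaw 76.95 w 0.0391 F [ 0.2 -0.2 -2.3] M [-0.     0.07   0.034] down [ 6.e-04  4.e-04 -1.e+00]
scene 0.03 0.06 153 ztop 0.0989 v [-0.0182  0.0192] u 0.0303 0.0595 L in 0.0142 R in -0.013
scene 0.06 0.075 71 ztop 0.101 v [-0.0177  0.0189] u 0.06 0.0749 L in 0.0106 R in -0.0121
scene 0.075 0.12 545 ztop 0.1046 v [-0.0162  0.0184] u 0.075 0.1078 L in 0.0006 R in -0.0002
top -0.13 -0.09 361 ztop 0.0977 v [-0.0187  0.0064] u -0.1203 -0.0901 L in 0.0001 R in -0.0005
top 0.03 0.06 236 ztop 0.0974 v [-0.019   0.0189] u 0.0303 0.0599 L in 0.0136 R in -0.0138
top 0.06 0.075 147 ztop 0.1029 v [-0.0173  0.0185] u 0.0601 0.0749 L in 0.0014 R in -0.0015
top 0.075 0.12 272 ztop 0.1035 v [-0.0167  0.0171] u 0.075 0.1062 L in 0.0004 R in -0.0014
```

View pics/f1.png

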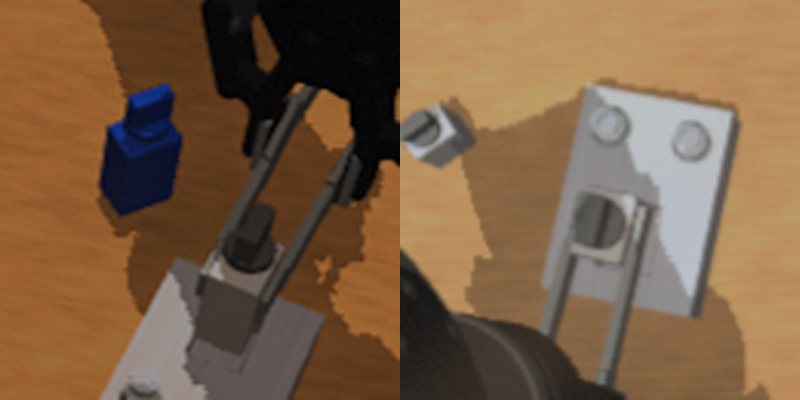

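The bottle is upright and clear of the well, so I'll raise it the rest of the way.

play_rows --pt "-0.2 0 0 0.008 0" --pt "-0.2 0 0 0.02 0" --pt "-0.2 0 0 0.034 0" --pt "-0.2 0 0 0.048 0" --pt "-0.2 0 0 0.062 0" --pt "-0.2 0 0 0.072 0" --pt "-0.2 0 0 0.078 0" --pt "-0.2 0 0 0.08 0" --pt "-0.2 0 0 0.08 0" --pt "-0.2 0 0 0.08 0"

```text
clock: 16.6
tcp_pos: [0.4685, 0.1777, 0.1581]
orientation: [-1.04, 1.309, 1.04]
contact_force: [-0.1, 0.3, -2.7]
grip_width: 0.0385
```

```bash
python3 - <<'E'
from tong import *
P,o,M,e,g=meas("f2",{"scene":(330,90,180),"top":(130,190,180)})
for n,p in P.items():
    C=cloud(p).reshape(-1,3); d=C[:,:2]-o["tcp_pos"][:2]; u=d@e; v=d@g
    k=(abs(u-.089)<.03)&(abs(v)<.02)&(C[:,2]>.12)&(C[:,2]<.25)
    b=C[k]; print(n,"bottle top",np.percentile(b[:,2],99).round(4),"lowest",b[:,2].min().round(4))
    kb=k&(C[:,2]>.198); print("bar",cv2.minAreaRect(np.c_[u,v][kb].astype(np.float32)))
    kf=k&(C[:,2]<.152)
    if kf.sum()>10:
        # vertical tilt of the front face
        zz=C[kf,2]; print("low body u,v vs z slope",np.polyfit(zz,u[kf],1)[0].round(3),np.polyfit(zz,v[kf],1)[0].round(3),kf.sum())
    top=k&(abs(C[:,2]-.178)<.008)
    d2=np.asarray(p["pixels"])
E
```

```text
t 16.7 tcp [0.4685 0.1777 0.158 ] jaw 76.95 w 0.0387 F [-0.8 -0.4 -2.1] M [ 0.006  0.06  -0.008] down [-1.e-03 -6.e-04 -1.e+00]
scene 0.03 0.06 181 ztop 0.1766 v [-0.0185  0.0201] u 0.0301 0.06 L in 0.0147 R in -0.0134
scene 0.06 0.075 85 ztop 0.1809 v [-0.0182  0.0193] u 0.0601 0.0749 L in 0.0103 R in -0.0136
scene 0.075 0.12 670 ztop 0.1827 v [-0.0164  0.0178] u 0.0753 0.1066 L in 0.0005 R in -0.0003
top -0.13 -0.09 644 ztop 0.1767 v [-0.0182  0.0174] u -0.1209 -0.0901 L in 0.0005 R in -0.0003
top 0.03 0.06 335 ztop 0.1757 v [-0.0191  0.0194] u 0.0301 0.06 L in 0.0137 R in -0.0138
top 0.06 0.075 213 ztop 0.181 v [-0.0187  0.0186] u 0.0601 0.075 L in 0.0017 R in -0.0008
top 0.075 0.12 338 ztop 0.1825 v [-0.0184  0.0176] u 0.075 0.1061 L in 0.0004 R in -0.0015
scene bottle top 0.2107 lowest 0.1288
bar ((0.08865761756896973, 0.0006415387615561485), (0.010262980125844479, 0.02563229762017727), 87.87689208984375)
low body u,v vs z slope 0.092 -0.056 206
top bottle top 0.2101 lowest 0.1297
bar ((0.08892571181058884, 0.00010884413495659828), (0.023809412494301796, 0.010346487164497375), 0.13208435475826263)
low body u,v vs z slope 0.123 0.106 29
```

View pics/f2.png

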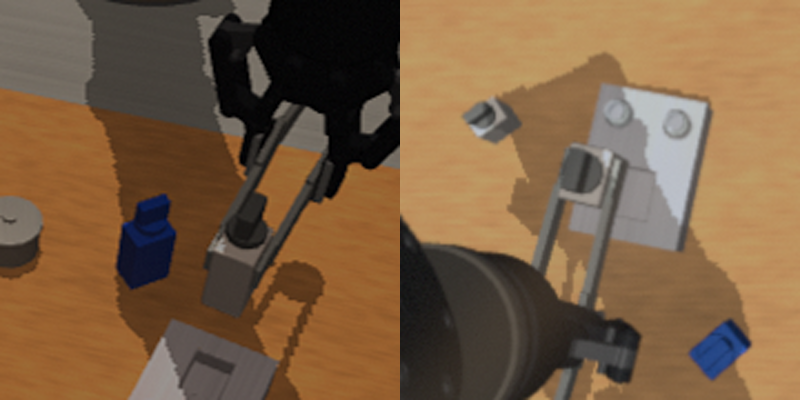

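play_rows --pt "-0.2 0 0 0 0" --pt "-0.2 0 0 0 0" --pt "-0.2 0 0 0 0" --pt "-0.2 0 0 0 0" --pt "-0.2 0 0 0 0"

```text
clock: 17.2
tcp_pos: [0.4688, 0.1778, 0.1586]
orientation: [-1.04, 1.308, 1.04]
contact_force: [0.5, 0.4, -1.6]
grip_width: 0.0385
```

```bash
python3 - <<'E'
from tong import *
P,o,M=look("f3",{"scene":(0,0,480),"top":(80,0,480)})
for n,p in P.items():
    C=cloud(p).reshape(-1,3); d=C[:,:2]-np.array([.5555,.158]); k=(np.linalg.norm(d,axis=1)<.025)&(C[:,2]>.12); print(n,"top",np.percentile(C[k,2],99))
print(r.hand_in())
E
```

```text
t 17.3 tcp [0.4689 0.1778 0.1586] jaw 76.95 w 0.0386 F [-0.1  0.  -3.2] M [ 0.052  0.072 -0.03 ] down [-0. -0. -1.]
scene top 0.21118549087278454
top top 0.21069897956570705
the job is handed in; nothing more can be done
None
```

View pics/f3.png

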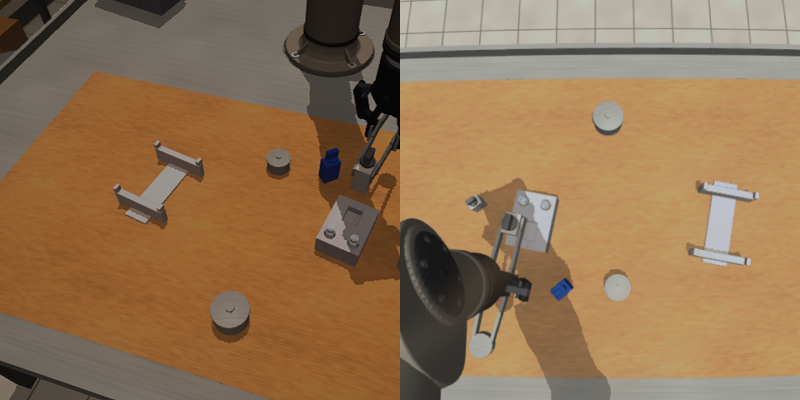

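The cap is tight and I handed the job in at 17.3 s, with the white bottle held upright in the tongs about 10 cm above where it stood. I turned the cap clockwise about 54° until it hit its stop, where the torque rose from about 0.02 to 0.8 N m. Then I took the tongs from the rest, closed their pads on the bottle and lifted it straight out of the block.

**Last checks:**
- **Height:** depth put the top of the bottle at 0.211 m, against about 0.106 m at the start. It had not dropped after 0.5 s of holding.
- **Upright:** the bottle looked upright in both pictures. My numeric tilt fit was too sparse and noisy to confirm it.
- **Cap alignment:** right after tightening, the two cameras disagreed on the bar's angle, −14° and −10°, with the body at −14°. Once the bottle was in the tongs, both showed the bar within about 2° of the tongs' axis.
- **Contact:** the gripper touched only the tongs during the lift.
- **Bystanders:** the pots, vials and the other two bottles look undisturbed in the last pictures.

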